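Tip the drained cap over and screw it onto the liqueur can

ROBOT

A 6-joint arm with a two-finger parallel gripper is mounted at the origin on the work surface. World frame = base frame: x ahead of the robot, y to its left, z up, the work surface at z = 0. Lengths are in m, angles in rad, forces in N, time in s.
With the tool pointing down it reaches from about 0.35 to 0.925 m from the base axis. Payload 6.4 kg.
Tool frame: the origin (TCP) lies between the finger pads; the fingertips stand 22 mm ahead of it and the grasp point (between the pads) lies 3 mm ahead of it; x points along the fingers, z is the direction in which the jaws open and shut, and the axes are right-handed (so a half turn about x gives the same grasp; the last joint's range is limited). The gripper opens to 94 mm and grips with 3 to 60 N. Pads are 16 mm wide; open, the fingers measure 119 mm over their backs; the gripper's body (75 mm by 177 mm) begins 78 mm behind the grasp point.
Start: joints at [-1.319, 0.245, 1.558, -0, 1.339, -0.174], TCP at [0.268, -0.592, 0.227] pointing down, gripper open.
Joint ranges: [-3.13, 3.13], [-1.02, 2.26], [0.13, 2.54], [-0.95, 4.09], [0.21, 2.88], [-2.74, 2.74]. Speed limits (rad/s): [2.57, 2.57, 3.14, 3.14, 3.14, 3.14].

INTERFACE

Orientations are given as a unit quaternion [w, x, y, z].
In Python, from plant import observe, get_image, hand_in gives the robot as it stands.
- The arm moves only by the tool drive_tool, never from a script. Its argument "deltas" is a list of rows, each a list of 3 entries, a list of its own where there are three numbers: the shift along the tool's x, y, z in cm, then the turn about the tool's x in rad, then the opening, from 0 (shut) to 1 (fully open). A call has 1 to 12 rows; each row is the pose to reach, as a shift and turn from the pose measured when the call began, along the tool's axes at that moment; what a row does not reach only later rows make up. A row lasts 1/8 s, in which the tool goes at most 62.5 mm and 10.7 degrees, less where a joint would pass 70% of its speed; a pose out of reach is approached as far as the arm can. A call with a gripper value outside its range is refused whole. The fingers move at their own pace and stop on an object; "squeeze" is the grip in N (left out, the last holds). Time passes only in rows, so rows that repeat a pose let the fingers close. It gives the time, the measured TCP pose, the force and the opening at its end, in the units of the state.
- observe(): the state, without advancing time (a new reading comes with each control period).
- get_image(name): name is "scene" or "side" or "wrist"; returns a dict with "img" (420x560x3 uint8, blue, green, red), "fx", "fy", "cx", "cy" (pixels), "cam_to_world" (4x4, takes a point from camera to world coordinates); the wrist camera has in their place "hand_eye" (4x4, takes a point from camera to tool coordinates, whose origin is the TCP and whose axes are the tool frame's). Camera axes: x right, y down, z forward; pixel columns grow to the right and rows downward; lengths in m; the calibration is good to about 2 mm. A picture is of the moment at which its call begins: read the wrist's pose just before it. There is no depth.
- hand_in(): hands the job in, once; it reports no verdict.
The state is a dict: "time": time; "joint_positions": joint angles; "qvel": joint speeds; "tau": joint torques, N m; "position": TCP position; "eef_rot": TCP orientation; "contact_force": force on the tool from outside, world axes, zero at the start; "moment": the same for the moment, N m; "width": finger opening in m.
Only numpy, scipy, OpenCV 4.12 (cv2) and the standard library are available. Lean on these libraries where they do the work, as an engineer would, in place of code of your own. Each camera call takes 0.05 s, during which the arm holds its last target.

TASK

The can of dosage liqueur has to be closed: its screw cap was rinsed and left standing on its edge on the draining mat. Tip the cap over with a light push so that it lies on its open side by itself (do not pick it up while it stands on edge), then set it on the can's neck, find the start of the thread by feel and screw it clockwise fully home. Leave the bottle, the cup and the pipe ferrule where they are.

Things in the scene. Friction and masses are not known exactly. Their poses are not given: they have to be found in the camera images.
- cap_center (a point): the cap: round stainless screw cap, 58 mm across, 20 mm high, about 0.14 kg, milled outside. Point on its axis, half-way up (10 mm from the open rim). z axis points from the open side out through the closed top: level while the cap stands on edge (point 29 mm over the mat), straight up when it lies on its open side (point 10 mm over the mat)
- cap: the same cap, origin on its axis in the plane of its open rim, axes as cap_center; flat roof and wall 3 mm thick. The mass centre is nearer the closed top: standing, it falls onto its top (wrong) if leaned some 10 degrees that way, onto its open side if leaned about 27 degrees the other way
- cap_lugs (a point): on the cap's axis, 5 mm above its open rim: level of the 4 thread lugs inside it, 90 degrees apart, 2.5 mm thick (upper faces 11 mm below the roof's underside), reaching in to 21.8 mm from the axis
- neck_rim (a point): centre of the rim (mouth) of the can's neck, 218 mm over the bench, z up. The neck stands 28 mm above the can's shoulder; core 41 mm across, right-handed thread outside. The cap goes over it with about 1.2 mm of play all round. Fully home the roof rests on the rim: cap_center 7 mm below this point
- neck_thread (a point): on the neck's axis, 10 mm below the rim: middle of the thread. Four starts 90 degrees apart, ridges 2.5 mm thick, 50 mm across, lead 26 mm a turn (6.5 mm per quarter turn), each ridge half a turn long, beginning 1.5 mm below the rim. Where the starts lie round the neck is not told by any axes here: it is found by feel
- neck_foot (a point): foot of the neck on the can's shoulder, 28 mm below the rim. Feel: set level on the neck, the lugs rest on ridges with cap_center from level with the rim to 6 mm above it; turned anticlockwise the cap climbs, then drops 4 to 6 mm off a ridge's end, to about rim level; from there it goes down clockwise in step with the thread, roof on the rim after some 90 degrees, tight (0.4 N m) 20 degrees later
- can: the steel liqueur can, 160 mm across, fixed by its weight; origin at the centre of its underside on the bench; side wall to 160 mm, sloping shoulder up to 190 mm where the neck begins (rim at 218 mm); two small drop handles on the sides, out to 97 mm from the axis
- mat: black rubber draining mat lying on the bench, 180 x 180 mm, 4 mm thick, fixed; origin at the centre of its underside
- bottle: bystander: empty sparkling-wine bottle of green glass, standing, 88 mm across, 300 mm tall; origin at the centre of its underside
- cup: bystander: white mug, 80 mm across, 65 mm tall, handle on its y side; origin at the centre of its underside
- ferrule: bystander: steel pipe ferrule, a flanged ring lying flange down, 64 mm across, 22 mm tall; origin at the centre of its underside
Not all that is in view belongs to the job. Of the things that look like the can, the middle-sized one is meant.

How it is judged:
By the outcome, as a careful person would: the job done as asked, in the order asked, and still so for the second after the job is handed in, with the robot touching nothing.
It also fails if it takes over 67 s, if anything falls off the work surface, if the arm or the gripper's body presses on something with over 40 N, if the wrist force passes 120 N, or if a joint passes its speed limit or range.

## Working session

There is one attempt and no reset: what is moved stays moved. The work goes in short steps, Python scripts to look and compute and a tool call to move; the robot and the scene stay as the last step left them, time stands still between calls to the robot, and variables do not carry over. Pictures are saved under pics/ and viewed, and the job is handed in when it is done.

Besides the shell and the picture viewer there is one more tool, called after ">>>" by a JSON object that holds its "api" and its "payload", one argument or row to a line. drive_tool: Moves the arm, as the interface text tells. Its arguments: {"type":"object","properties":{"deltas":{"type":"array"},"squeeze":{"type":"number"}},"required":["deltas"]}

```bash
mkdir -p pics; ls; cat > h.py <<'E'
import numpy as np, cv2
from plant import observe, get_image, hand_in
def snap(n,f):
    d=get_image(n); cv2.imwrite('pics/'+f,d['img']); 
    return d
E
python3 - <<'E'
from h import *
s=observe()
for k,v in s.items(): print(k,np.round(v,4))
for n in ['scene','side','wrist']:
    d=snap(n,n+'1.png')
    print(n,d['fx'],d['fy'],d['cx'],d['cy']); print(np.round(d.get('cam_to_world',d.get('hand_eye')),4))
    np.savez(n+'1.npz',**d)
E
```

```text
pics
time 0.0
joint_positions [-1.3191  0.2458  1.559   0.      1.3387 -0.1741]
qvel [ 0.001  -0.0018 -0.0003  0.0001  0.0004  0.0014]
tau [-1.50000e-03 -4.15833e+01 -3.14608e+01  6.83000e-02  3.32000e-02
 -2.00000e-04]
position [ 0.2684 -0.5914  0.2264]
eef_rot [ 0.5939  0.3835  0.5948 -0.3826]
contact_force [-0.713   0.0344  0.5144]
moment [ 0.0575  0.0278 -0.0296]
width 0.0939
scene 483.25258056258025 483.25258056258025 274.72566737489154 211.36726656205047
[[ 0.7822  0.5939 -0.1882  0.7545]
 [ 0.623  -0.7447  0.2393 -0.1459]
 [ 0.0019 -0.3044 -0.9525  1.1292]
 [ 0.      0.      0.      1.    ]]
side 469.84638699095063 469.84638699095063 281.83752884931073 208.6900003440288
[[-0.2093  0.9275 -0.3097  0.9183]
 [ 0.9779  0.1997 -0.0627  0.177 ]
 [ 0.0037 -0.316  -0.9488  1.2928]
 [ 0.      0.      0.      1.    ]]
wrist 294.9716043649812 294.9716043649812 278.8123225989233 211.02781225398908
[[ 4.000e-04 -2.694e-01  9.630e-01 -1.567e-01]
 [ 3.000e-04 -9.630e-01 -2.694e-01  7.800e-02]
 [ 1.000e+00  3.000e-04 -3.000e-04  3.000e-04]
 [ 0.000e+00  0.000e+00  0.000e+00  1.000e+00]]
```

View pics/scene1.png

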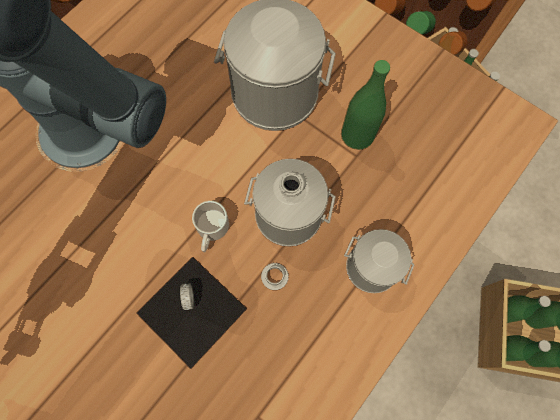

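View pics/side1.png

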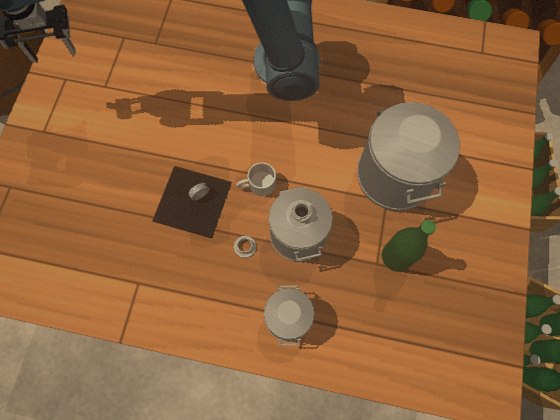

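View pics/wrist1.png

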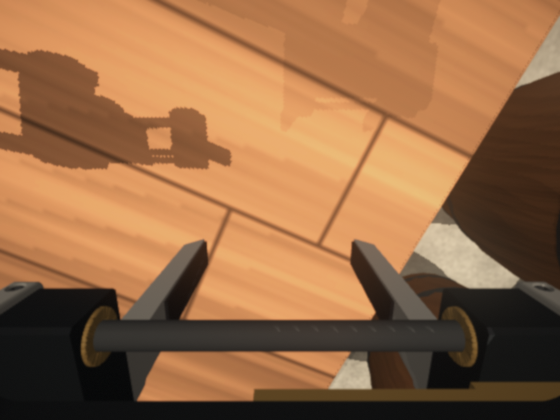

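The scene view shows three look-alike cans: a large one at (275,60), a middle one at (290,200) and a small one at (380,260). The middle one fits because it is middle-sized and has an open neck at (291,184). The cap stands on edge on the mat at (187,297) in scene and (199,190) in side. I'll enlarge both to confirm.

```bash
python3 - <<'E'
from h import *
a=cv2.imread('pics/scene1.png');b=cv2.imread('pics/side1.png')
def c(im,x,y,r=25,w=390): return cv2.resize(im[y-r:y+r,x-r:x+r],(w,w//1),interpolation=cv2.INTER_CUBIC)
top=np.hstack([c(a,187,297,25,300),c(b,199,190,25,300)])
bot=np.hstack([c(a,290,190,45,300),c(b,301,212,45,300)])
cv2.imwrite('pics/crop1.png',np.vstack([top,bot]))
E
```

```text
(no output)
```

View pics/crop1.png

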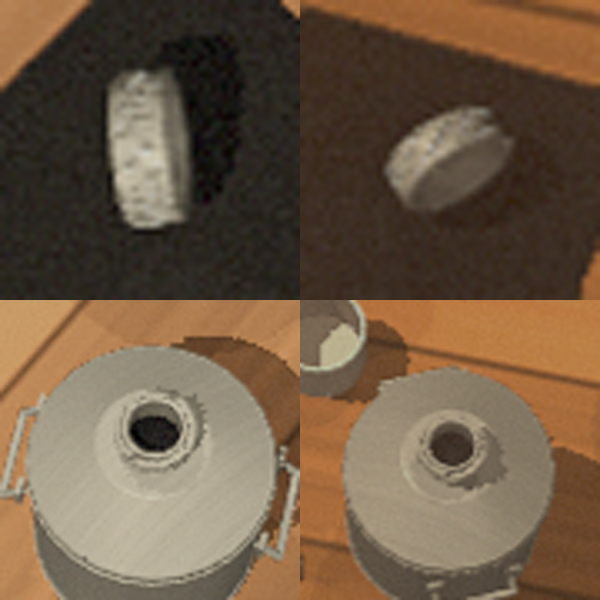

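```bash
cat >> h.py <<'E'
def ray(d,u,v,T=None):
    T=d['cam_to_world'] if T is None else T
    r=T[:3,:3]@np.array([(u-d['cx'])/d['fx'],(v-d['cy'])/d['fy'],1.0]); return T[:3,3],r
def onz(d,u,v,z,T=None):
    o,r=ray(d,u,v,T); return o+r*(z-o[2])/r[2]
def tri(rays):
    A=np.zeros((3,3));b=np.zeros(3)
    for o,r in rays:
        r=r/np.linalg.norm(r);P=np.eye(3)-np.outer(r,r);A+=P;b+=P@o
    x=np.linalg.solve(A,b); return x,[np.linalg.norm((np.eye(3)-np.outer(r,r)/(r@r))@(x-o)) for o,r in rays]
def proj(d,p,T=None):
    T=d['cam_to_world'] if T is None else T
    q=np.linalg.inv(T)@np.append(p,1); return np.array([d['cx']+d['fx']*q[0]/q[2],d['cy']+d['fy']*q[1]/q[2]])
E
python3 - <<'E'
from h import *
S=dict(np.load('scene1.npz'));D=dict(np.load('side1.npz'))
# mouth (dark hole) ellipses
R=[]
for d,(x,y) in ((S,(292,185)),(D,(301,212))):
    g=cv2.cvtColor(d['img'],cv2.COLOR_BGR2GRAY)
    r=12; m=(g[y-r:y+r,x-r:x+r]<85).astype(np.uint8)
    cs,_=cv2.findContours(m,0,1); c=max(cs,key=cv2.contourArea)
    e=cv2.fitEllipse(c); u,v=e[0][0]+x-r,e[0][1]+y-r
    print('hole',u,v,e[1],onz(d,u,v,.218)); R.append(ray(d,u,v))
print('neck tri',tri(R))
# cap masks on mat
R=[]
for d,(x,y) in ((S,(187,297)),(D,(199,190))):
    g=cv2.cvtColor(d['img'],cv2.COLOR_BGR2GRAY)
    r=17; w=g[y-r:y+r,x-r:x+r]; m=(w>75).astype(np.uint8)
    cs,_=cv2.findContours(m,0,1); c=max(cs,key=cv2.contourArea)
    M=cv2.moments(c);u,v=M['m10']/M['m00']+x-r,M['m01']/M['m00']+y-r
    print('cap',u,v,cv2.contourArea(c),cv2.minAreaRect(c),onz(d,u,v,.033)); R.append(ray(d,u,v))
print('cap tri',tri(R))
for d,pts in ((S,[(193,258),(246,311),(191,367),(137,313)]),(D,[(176,167),(231,182),(215,237),(153,216)])):
    print('mat',np.mean([onz(d,*p,.004) for p in pts],0),[np.round(onz(d,*p,.004)[:2],3) for p in pts])
E
```

```text
hole 290.5800266265869 184.31681442260742 (10.752646446228027, 14.815932273864746) [0.56377811 0.14772413 0.218     ]
hole 301.23731803894043 210.15631675720215 (11.543993949890137, 12.241803169250488) [0.56125452 0.15252241 0.218     ]
neck tri (array([0.55987649, 0.15169763, 0.20812414]), [np.float64(0.0019069396282965685), np.float64(0.001906939628296356)])
cap 186.0263157894737 296.3671679197995 266.0 ((16.0, 16.5), (25.0, 12.0), 90.0) [ 0.5069052  -0.15248785  0.033     ]
cap 197.6213768115942 190.54347826086956 184.0 ((16.099998474121094, 17.69999885559082), (12.969193458557129, 20.124608993530273), 63.43495178222656) [ 0.50425565 -0.15315111  0.033     ]
cap tri (array([ 0.50710165, -0.15206124,  0.0384456 ]), [np.float64(0.0010827572782606005), np.float64(0.0010827572782606287)])
mat [ 0.53340879 -0.16990946  0.004     ] [array([ 0.453, -0.075]), array([ 0.63 , -0.092]), array([ 0.613, -0.262]), array([ 0.438, -0.251])]
mat [ 0.52532513 -0.16401119  0.004     ] [array([ 0.436, -0.243]), array([ 0.448, -0.072]), array([ 0.62 , -0.075]), array([ 0.597, -0.265])]
```

```bash
cat >> h.py <<'E'
from scipy.spatial.transform import Rotation as Ro
def toolR(s): q=np.array(s['eef_rot']); return Ro.from_quat([q[1],q[2],q[3],q[0]]).as_matrix()
def plan(target,ydir=None,s=None):
    "shift cm & turn rad, to put TCP at target, tool y along ydir (world xy)"
    s=observe() if s is None else s
    R=toolR(s); d=R.T@(np.array(target)-s['position'])*100
    t=0
    if ydir is not None:
        y=R.T@np.array([ydir[0],ydir[1],0]); t=np.arctan2(y[2],y[1])
    return np.round(d,2),round(float(t),3)
def wristT(s,d):
    T=np.eye(4);T[:3,:3]=toolR(s);T[:3,3]=s['position'];return T@d['hand_eye']
def st():
    s=observe();print('t',s['time'],'p',np.round(s['position'],4),'F',np.round(s['contact_force'],2),'M',np.round(s['moment'],3),'w',round(s['width'],4),'q',np.round(s['joint_positions'],2)); return s
E
python3 - <<'E'
from h import *
s=st(); print(toolR(s).round(3))
a=np.array([.78,.62]);a/=np.linalg.norm(a)
c=np.array([.506,-.153])+.03*a
print(plan([*c,.17],a))
E
```

```text
t 0.15 p [ 0.2684 -0.5915  0.2266] F [ 0.59 -0.5   1.28] M [-0.046 -0.008  0.007] w 0.0942 q [-1.32  0.25  1.56 -0.    1.34 -0.17]
[[-0.     0.911  0.413]
 [ 0.001  0.413 -0.911]
 [-1.     0.    -0.001]]
(array([  5.72,  42.66, -30.85]), -0.246)
```

>>> {"api": "drive_tool", "payload": {
  "deltas": [
    [[0.5, 5, -3.5], -0.03, 1],
    [[1, 10, -7], -0.06, 1],
    [[1.5, 15, -10.5], -0.09, 1],
    [[2, 20, -14], -0.12, 1],
    [[3, 25, -18], -0.15, 1],
    [[4, 30, -21.5], -0.18, 1],
    [[4.5, 34, -24.5], -0.21, 1],
    [[5, 38, -27.5], -0.23, 1],
    [[5.5, 41, -29.6], -0.246, 1],
    [[5.7, 42.7, -30.85], -0.246, 1],
    [[5.7, 42.7, -30.85], -0.246, 1]
  ]
}}

```text
time: 1.52
position: [0.5298, -0.133, 0.1697]
eef_rot: [0.637, 0.307, 0.638, -0.306]
contact_force: [-0.3, -0.8, 0.0]
width: 0.0942
```

```bash
python3 - <<'E'
from h import *
s=st(); d=snap('wrist','wrist2.png'); np.savez('wrist2.npz',**d,T=wristT(s,d))
print(proj(d,[.506,-.153,.033],wristT(s,d)))
E
```

```text
t 1.525 p [ 0.5298 -0.133   0.1697] F [-0.3  -0.78  0.04] M [-0.078  0.009  0.015] w 0.0942 q [-0.45  0.06  1.87  0.    1.21  0.44]
[279.66512117 235.63628715]
```

View pics/wrist2.png

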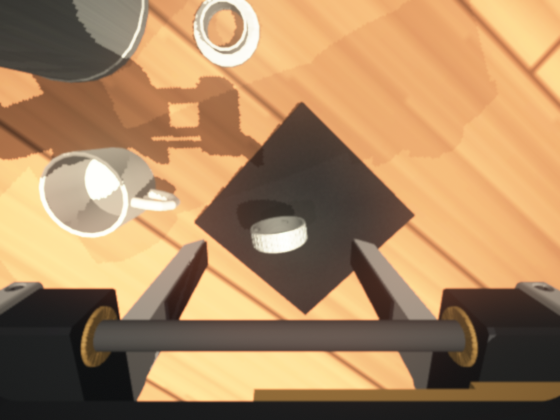

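```bash
python3 - <<'E'
from h import *
d=dict(np.load('wrist2.npz'));T=d['T'];im=d['img']
c=im[200:265,235:320]; cv2.imwrite('pics/crop2.png',cv2.resize(np.clip(c.astype(float)*1.6,0,255).astype(np.uint8),None,fx=9,fy=9,interpolation=cv2.INTER_CUBIC))
E
```

```text
(no output)
```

View pics/crop2.png

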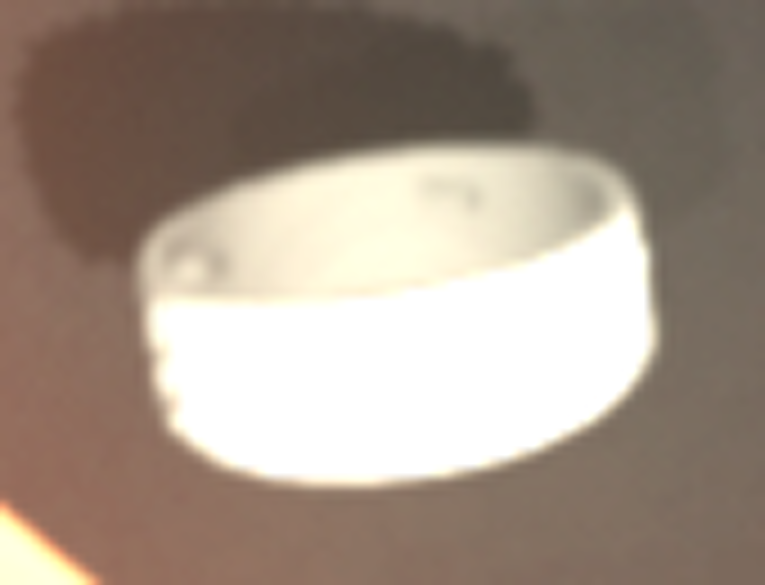

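```bash
python3 - <<'E'
from h import *
d=dict(np.load('wrist2.npz'));T=d['T'];im=d['img']
P=[onz(d,235+x/9,200+y/9,.033,T) for x,y in ((143,262),(637,195),(172,425),(655,345))]
for p in P: print(p.round(4))
A,B,C,D=P
print(np.linalg.norm(A-B),np.linalg.norm(C-D),np.linalg.norm(A-C),np.linalg.norm(B-D))
c=sum(P)/4; print('centre',c)
e=(B-A)+(D-C); e/=np.linalg.norm(e); print('rim dir',e,'perp',[-e[1],e[0]], 'axis by centres',((A+B)-(C+D))/2)
S=dict(np.load('scene1.npz'));Z=dict(np.load('side1.npz'))
for n,dd in(('sc',S),('sd',Z)):
    print(proj(dd,c))
    for p in P: print(n,proj(dd,p).round(1))
# neck? ferrule check
E
```

```text
[ 0.4928 -0.1248  0.033 ]
[ 0.5351 -0.1646  0.033 ]
[ 0.4786 -0.1399  0.033 ]
[ 0.5223 -0.1781  0.033 ]
0.05805619102931312 0.05801798394300979 0.020669679297535687 0.01870159758625389
centre [ 0.50719498 -0.15186654  0.033     ]
rim dir [ 0.74077909 -0.67174872  0.        ] perp [np.float64(0.671748721568235), np.float64(0.7407790865510729)] axis by centres [0.01350637 0.01432134 0.        ]
[186.30625627 296.23090338]
sc [189.5 282.9]
sc [191.9 308.5]
sc [180.4 284.2]
sc [183.5 309.7]
[197.78349052 191.57346463]
sd [208.2 188.8]
sd [190.9 199.7]
sd [204.4 183.3]
sd [187.5 194.6]
```

The open rim faces the image-up side, since the lugs are visible inside it at about (256,229) and (285,221). The closed top is on the robot's side. The measured diameter is 58 mm and the height is about 20 mm, both as given. I'll push from the closed side toward o=(0.68,0.73).

```bash
python3 - <<'E'
from h import *
s=st(); o=np.array([.68,.735]);o/=np.linalg.norm(o);c=np.array([.507,-.152])
for k in (-.035,):
    print(plan([*(c+k*o),.17],o),plan([*(c+k*o),.073],o))
W=dict(np.load('wrist2.npz'));S=dict(np.load('scene1.npz'));D=dict(np.load('side1.npz'))
print('ferrule',onz(S,275,276,.022),onz(D,245,246,.022),'cup',onz(S,210,215,.065),onz(D,262,178,.065))
print('cup wrist',onz(W,85,192,.065,W['T']),'handle',onz(W,172,203,.04,W['T']))
E
```

```text
t 1.575 p [ 0.5296 -0.1339  0.1699] F [-0.1  -0.01 -0.16] M [ 0.011 -0.03   0.004] w 0.0938 q [-0.46  0.06  1.87  0.    1.21  0.44]
(array([-0.01, -6.35,  0.53]), -0.151) (array([ 9.69, -6.35,  0.55]), -0.151)
ferrule [0.63373983 0.01021492 0.022     ] [0.63175717 0.01596925 0.022     ] cup [0.43302151 0.02152011 0.065     ] [0.44020935 0.02230149 0.065     ]
cup wrist [0.43784787 0.01822677 0.065     ] handle [ 0.46772563 -0.04551808  0.04      ]
```

>>> {"api": "drive_tool", "payload": {
  "deltas": [
    [[0, -3, 0.3], -0.07, 0],
    [[0, -6.35, 0.5], -0.151, 0],
    [[2, -6.35, 0.5], -0.151, 0],
    [[5, -6.35, 0.5], -0.151, 0],
    [[8, -6.35, 0.5], -0.151, 0],
    [[9.7, -6.35, 0.5], -0.151, 0],
    [[9.7, -6.35, 0.5], -0.151, 0],
    [[9.7, -6.35, 0.5], -0.151, 0]
  ],
  "squeeze": 10
}}

```text
time: 2.58
position: [0.4837, -0.178, 0.074]
eef_rot: [0.658, 0.258, 0.658, -0.258]
contact_force: [0.3, 0.3, 0.5]
width: 0.0174
```

```bash
python3 - <<'E'
from h import *
s=st(); d=snap('wrist','wrist3.png'); o=np.array([.68,.735]);o/=np.linalg.norm(o);c=np.array([.507,-.152])
print((s['position'][:2]-c)@o, toolR(s).round(3)[:,1],plan([*(c+.008*o),.073],o))
E
```

```text
t 2.575 p [ 0.4837 -0.178   0.074 ] F [0.32 0.28 0.55] M [ 0.026 -0.041 -0.009] w 0.0174 q [-0.57  0.13  2.    0.    1.01  0.17]
-0.03495071432096952 [0.68  0.734 0.001] (array([ 0.13,  4.28, -0.07]), -0.0)
```

View pics/wrist3.png

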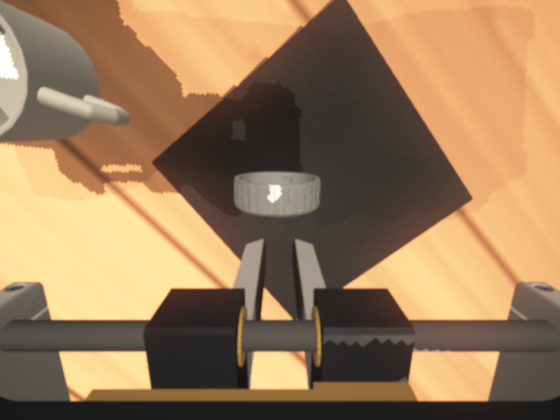

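The cap sits at (277,195), square to the fingers and centred on them. Now the slow push.

>>> {"api": "drive_tool", "payload": {
  "deltas": [
    [[0, 0.8, 0], 0, 0],
    [[0, 1.2, 0], 0, 0],
    [[0, 1.5, 0], 0, 0],
    [[0, 1.8, 0], 0, 0],
    [[0, 2.1, 0], 0, 0],
    [[0, 2.4, 0], 0, 0],
    [[0, 2.7, 0], 0, 0],
    [[0, 3.0, 0], 0, 0],
    [[0, 3.3, 0], 0, 0],
    [[0, 3.6, 0], 0, 0]
  ]
}}

```text
time: 3.88
position: [0.5084, -0.1514, 0.0742]
eef_rot: [0.659, 0.258, 0.658, -0.258]
contact_force: [0.4, -0.3, -0.5]
width: 0.0003
```

```bash
python3 - <<'E'
from h import *
s=st(); d=snap('wrist','wrist4.png')
E
```

```text
t 3.875 p [ 0.5084 -0.1514  0.0742] F [ 0.38 -0.26 -0.52] M [ 0.024 -0.057 -0.009] w 0.0003 q [-0.5   0.17  1.96  0.    1.02  0.24]
```

View pics/wrist4.png

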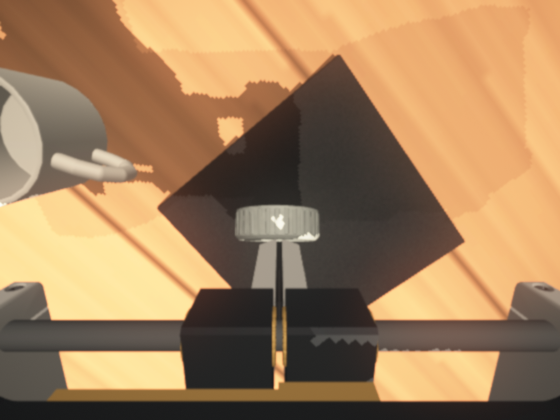

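```bash
python3 - <<'E'
from h import *
a=get_image('scene')['img'];b=get_image('side')['img']
c=lambda im,x,y,r=40:cv2.resize(im[y-r:y+r,x-r:x+r],(390,390),interpolation=cv2.INTER_CUBIC)
cv2.imwrite('pics/crop4.png',np.hstack([c(a,190,297),c(b,199,190)]))
E
```

```text
(no output)
```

View pics/crop4.png

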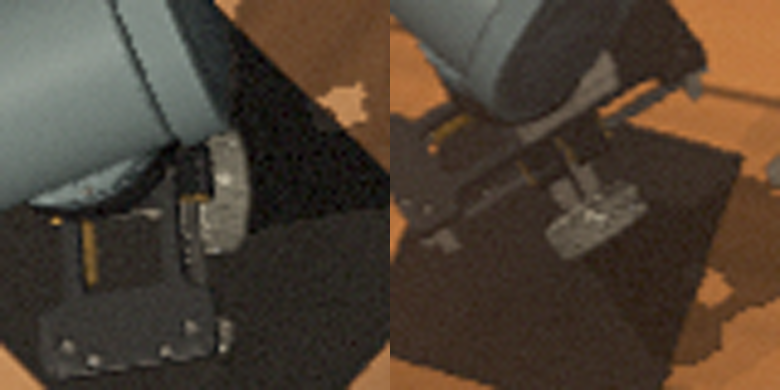

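It is leaning toward its open side: the side view now shows only the milled wall and no open face. I'll keep pushing.

>>> {"api": "drive_tool", "payload": {
  "deltas": [
    [[0, 0.3, 0], 0, 0],
    [[0, 0.6, 0], 0, 0],
    [[0, 0.9, 0], 0, 0],
    [[0, 0.9, 0], 0, 0],
    [[0, 0.9, 0], 0, 0]
  ]
}}

```text
time: 4.65
position: [0.5144, -0.1448, 0.0742]
eef_rot: [0.659, 0.258, 0.658, -0.258]
contact_force: [1.5, -0.3, 0.1]
width: 0.0004
```

```bash
python3 - <<'E'
from h import *
s=st(); d=snap('wrist','wrist5.png')
E
```

```text
t 4.65 p [ 0.5144 -0.1448  0.0742] F [ 1.49 -0.29  0.08] M [ 0.007 -0.013 -0.017] w 0.0004 q [-0.49  0.17  1.95  0.    1.02  0.26]
```

View pics/wrist5.png

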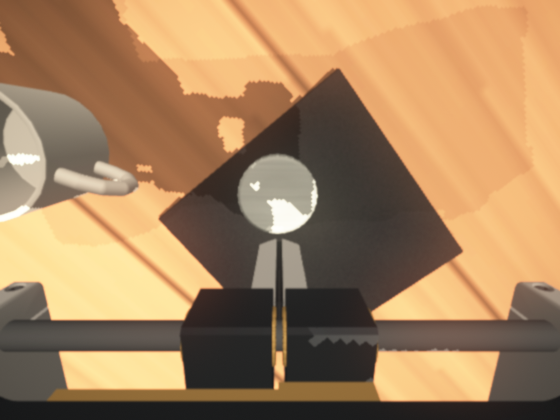

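The cap has fallen and lies roof up at (278,194). I'll measure it here and plan the grasp.

```bash
python3 - <<'E'
from h import *
s=st(); d=get_image('wrist');T=wristT(s,d)
g=cv2.cvtColor(d['img'],cv2.COLOR_BGR2GRAY)[140:240,220:340]
m=((g>80)).astype(np.uint8); 
cs,_=cv2.findContours(m,0,1)
for c in cs:
    if cv2.contourArea(c)>1500: 
        k=c[c[:,0,1]<85]; print(cv2.contourArea(c),cv2.boundingRect(c)); e=cv2.fitEllipse(cv2.convexHull(k)); print(e)
        u,v=e[0][0]+220,e[0][1]+140; p=onz(d,u,v,.024,T); print(u,v,p)
        a=onz(d,u-e[1][0]/2,v,.024,T);b=onz(d,u+e[1][0]/2,v,.024,T);print('dia',np.linalg.norm(a-b))
        print(plan([p[0],p[1],.0742]))
E
```

```text
t 4.7 p [ 0.5145 -0.1448  0.0742] F [0.89 0.86 0.06] M [-0.024 -0.016  0.014] w 0.0005 q [-0.49  0.17  1.95  0.    1.02  0.26]
5054.0 (17, 13, 82, 82)
((57.49455261230469, 54.006874084472656), (80.50885009765625, 81.70850372314453), 150.01083374023438)
277.4945526123047 194.00687408447266 [ 0.53614417 -0.12024088  0.024     ]
dia 0.05770393750560608
(array([ 0.  ,  3.28, -0.08]), 0.0)
```

```bash
python3 - <<'E'
from h import *
S=dict(np.load('scene1.npz'));D=dict(np.load('side1.npz'))
print('bottle top',tri([ray(S,382,67),ray(D,428,227)]),'base',onz(S,357,138,.0),onz(D,392,262,0))
for z in (.3,.35,.4): print('big lid',z,onz(S,275,33,z),onz(D,419,133,z))
print('small', onz(S,385,248,.15),onz(D,289,313,.15))
E
```

```text
bottle top (array([0.56754481, 0.43569074, 0.29542196]), [np.float64(0.0010932848618347393), np.float64(0.0010932848618349933)]) base [0.57352129 0.42547994 0.        ] [0.5851103  0.42576938 0.        ]
big lid 0.3 [0.35283045 0.36192067 0.3       ] [0.34238291 0.38809027 0.3       ]
big lid 0.35 [0.37704984 0.33130254 0.35      ] [0.3713896  0.37746145 0.35      ]
big lid 0.4 [0.40126923 0.30068441 0.4       ] [0.40039628 0.36683263 0.4       ]
small [0.78995692 0.18046337 0.15      ] [0.79830341 0.17320252 0.15      ]
```

>>> {"api": "drive_tool", "payload": {
  "deltas": [
    [[0, 0.8, 0], -0.15, 0.85],
    [[0, 1.6, -0.05], -0.3, 0.85],
    [[0, 2.4, -0.08], -0.45, 0.85],
    [[0, 3.3, -0.08], -0.6, 0.85],
    [[0, 3.3, -0.08], -0.75, 0.85],
    [[0, 3.3, -0.08], -0.85, 0.85],
    [[0, 3.3, -0.08], -0.85, 0.85],
    [[0, 3.3, -0.08], -0.85, 0.85],
    [[0, 3.3, -0.08], -0.85, 0.85]
  ]
}}

```text
time: 5.88
position: [0.5362, -0.1201, 0.0742]
eef_rot: [0.706, -0.036, 0.706, 0.036]
contact_force: [-1.1, 0.3, 1.0]
width: 0.0796
```

```bash
python3 - <<'E'
from h import *
s=st(); d=snap('wrist','wrist6.png');T=wristT(s,d)
g=cv2.cvtColor(d['img'],cv2.COLOR_BGR2GRAY)
print(proj(d,[.536,-.120,.024],T),toolR(s).round(3)[:,1]); print(plan([.536,-.120,.028]))
E
```

```text
t 5.875 p [ 0.5362 -0.1201  0.0742] F [-1.14  0.28  1.  ] M [-0.025 -0.109 -0.038] w 0.0796 q [-0.43  0.21  1.91  0.    1.02 -0.53]
[278.71607881 236.83451662] [-0.102  0.995  0.   ]
(array([ 4.62,  0.02, -0.03]), 0.0)
```

View pics/wrist6.png

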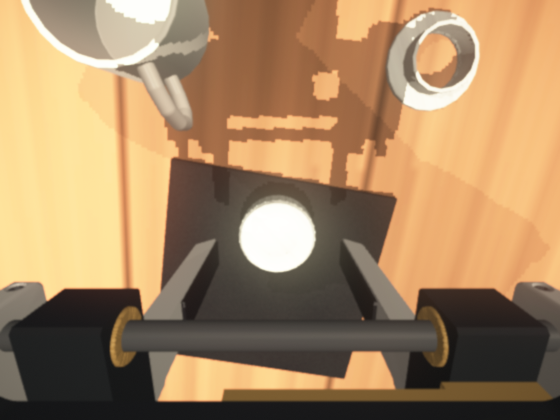

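The cap is centred at (278,234) between the open fingers. Descend and grip.

>>> {"api": "drive_tool", "payload": {
  "deltas": [
    [[1.5, 0.1, 0], 0, 0.85],
    [[3, 0.1, 0], 0, 0.85],
    [[4.2, 0.1, 0], 0, 0.85],
    [[4.62, 0.1, 0], 0, 0.85],
    [[4.62, 0.1, 0], 0, 0],
    [[4.62, 0.1, 0], 0, 0],
    [[4.62, 0.1, 0], 0, 0],
    [[4.62, 0.1, 0], 0, 0],
    [[4.62, 0.1, 0], 0, 0]
  ],
  "squeeze": 35
}}

```text
time: 7.05
position: [0.5364, -0.1193, 0.0284]
eef_rot: [0.707, -0.036, 0.706, 0.036]
contact_force: [-1.5, -0.3, 3.3]
width: 0.0577
```

```bash
python3 - <<'E'
from h import *
s=st()
E
```

```text
t 7.05 p [ 0.5364 -0.1193  0.0284] F [-1.49 -0.33  3.33] M [-0.02   0.047  0.018] w 0.0577 q [-0.43  0.29  1.92  0.    0.94 -0.53]
```

```bash
python3 - <<'E'
from h import *
print(plan([.5364,-.1193,.31]),plan([.562,.072,.31]))
E
```

```text
(array([-2.816e+01, -1.000e-02,  4.000e-02]), 0.0) (array([-28.16,  18.75,   4.54]), 0.0)
```

>>> {"api": "drive_tool", "payload": {
  "deltas": [
    [[-2, 0, 0], 0, 0],
    [[-6, 0, 0], 0, 0],
    [[-11, 0, 0], 0, 0],
    [[-17, 1, 0], 0, 0],
    [[-22, 4, 1], 0, 0],
    [[-26, 8, 2], 0, 0],
    [[-28.2, 12, 3], 0, 0],
    [[-28.2, 16, 4], 0, 0],
    [[-28.2, 18.75, 4.5], 0, 0],
    [[-28.2, 18.75, 4.5], 0, 0],
    [[-28.2, 18.75, 4.5], 0, 0]
  ]
}}

```text
time: 8.43
position: [0.5613, 0.0714, 0.3098]
eef_rot: [0.706, -0.036, 0.706, 0.036]
contact_force: [-0.4, -0.0, -2.8]
width: 0.0579
```

```bash
python3 - <<'E'
from h import *
s=st(); d=snap('wrist','wrist7.png'); T=wristT(s,d); np.savez('wrist7.npz',**d,T=T,R=toolR(s),p=s['position'])
print(proj(d,[.5625,.15,.218],T), toolR(s).round(4))
E
```

```text
t 8.425 p [0.5613 0.0714 0.3098] F [-0.36 -0.01 -2.79] M [-0.037 -0.052 -0.012] w 0.0579 q [-0.07 -0.01  1.69 -0.    1.47 -0.18]
[290.43717439 128.48314755] [[ 4.000e-04 -1.022e-01  9.948e-01]
 [-5.000e-04  9.948e-01  1.022e-01]
 [-1.000e+00 -6.000e-04  4.000e-04]]
```

View pics/wrist7.png

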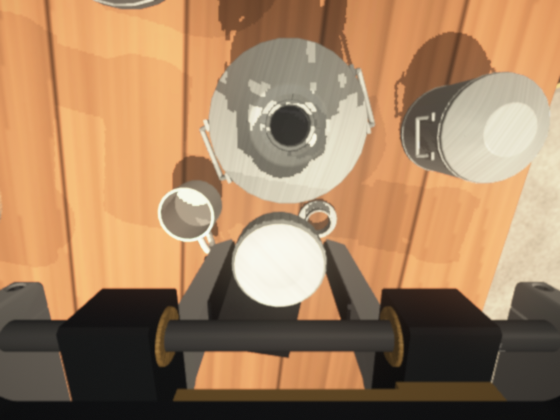

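```bash
python3 - <<'E'
from h import *
d=dict(np.load('wrist7.npz'));im=d['img']
a=cv2.resize(im[86:166,250:330],(400,400),interpolation=cv2.INTER_CUBIC)
b=cv2.resize(im[205:315,225:335],(400,400),interpolation=cv2.INTER_CUBIC)
cv2.imwrite('pics/crop7.png',np.hstack([a,b]))
E
```

```text
(no output)
```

View pics/crop7.png

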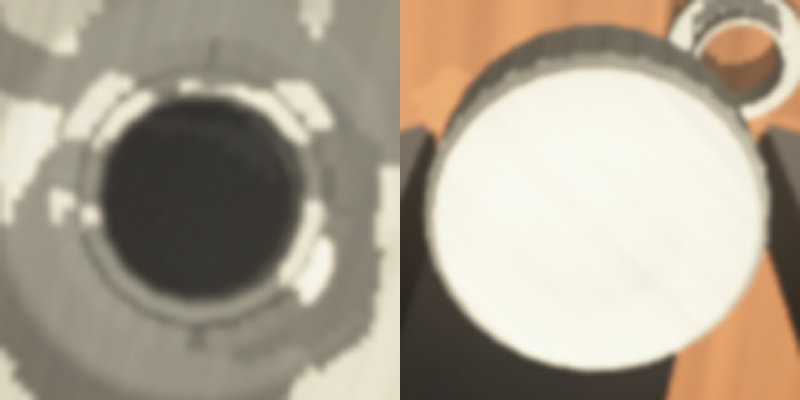

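```bash
cat >> h.py <<'E'
def fit(g,x0,x1,y0,y1,dark,th):
    w=cv2.resize(g[y0:y1,x0:x1],None,fx=4,fy=4,interpolation=cv2.INTER_CUBIC)
    m=((w<th) if dark else (w>th)).astype(np.uint8)
    cs,_=cv2.findContours(m,0,1); c=max(cs,key=cv2.contourArea); e=cv2.fitEllipse(cv2.convexHull(c))
    return (e[0][0]+.5)/4-.5+x0,(e[0][1]+.5)/4-.5+y0,e[1][0]/4,e[1][1]/4
def relative(d,R,p,T,neckbox,capbox,zoff=.0044):
    g=cv2.cvtColor(d['img'],cv2.COLOR_BGR2GRAY)
    u,v,a,b=fit(g,*neckbox,True,85); n=onz(d,u,v,.218,T)
    print('hole px',round(u,1),round(v,1),'dia mm',a/d['fx']*np.array([1,1])[0]*1e3*np.linalg.norm(n-T[:3,3]),b/d['fx']*1e3*np.linalg.norm(n-T[:3,3]),'neck',n.round(4))
    for th in (190,205):
        u,v,a,b=fit(g,*capbox,False,th); c=onz(d,u,v,p[2]-zoff,T); k=np.linalg.norm(c-T[:3,3])/d['fx']*1e3
        print('cap px',round(u,1),round(v,1),'dia',a*k,b*k,'c in tool',((R.T@(c-p))*1e3).round(2))
    return n,c
E
python3 - <<'E'
from h import *
d=dict(np.load('wrist7.npz'))
n,c=relative(d,d['R'],d['p'],d['T'],(265,318,100,152),(225,335,205,315))
s=observe();print((n-c),plan([*(s['position']+(n-c))[:2],.31]))
g=cv2.cvtColor(d['img'],cv2.COLOR_BGR2GRAY)
print(g[126,262:322]); print(g[262,225:335:2])
E
```

```text
hole px 289.5 125.2 dia mm 33.25457909209238 33.84603001643498 neck [0.5615 0.1525 0.218 ]
cap px 279.4 264.5 dia 50.30871107425996 55.8729199086995 c in tool [ 4.4  -0.24  0.22]
cap px 279.1 264.6 dia 49.93634334955481 55.004052177416646 c in tool [ 4.4  -0.29  0.04]
[ 8.36310186e-05  8.13147169e-02 -8.74499479e-02] (array([-0.  ,  8.09,  0.83]), 0.0)
[227 223 205 167 152 156 149 122  83  57  51  51  51  51  51  51  50  52
  51  52  52  53  53  53  53  53  53  53  53  53  53  54  54  53  54  54
  55  54  54  54  54  55  54  55  55  60  72  90 132 180 200 196 162 130
 128 132 134 133 132 131]
[ 54  52  53  91 171 234 243 244 244 244 245 245 247 247 248 247 247 247
 247 247 247 247 246 246 245 245 246 247 246 247 246 246 246 245 245 245
 245 245 245 245 246 245 245 244 244 243 241 241 242 230 184  79  58  57
  60]
```

>>> {"api": "drive_tool", "payload": {
  "deltas": [
    [[0, 4, 0.4], 0, 0],
    [[0, 7.5, 0.8], 0, 0],
    [[2, 8.1, 0.83], 0, 0],
    [[5, 8.1, 0.83], 0, 0],
    [[6.5, 8.1, 0.83], 0, 0],
    [[6.7, 8.1, 0.83], 0, 0],
    [[6.9, 8.1, 0.83], 0, 0],
    [[7.0, 8.1, 0.83], 0, 0]
  ]
}}

```text
time: 9.48
position: [0.562, 0.1524, 0.2408]
eef_rot: [0.707, -0.036, 0.705, 0.036]
contact_force: [-0.8, 0.2, -1.4]
width: 0.0575
```

```bash
python3 - <<'E'
from h import *
s=st(); print((s['position']-[.5615,.1525,.218+.0144])*1e3)
E
```

```text
t 9.475 p [0.562  0.1524 0.2408] F [-0.77  0.24 -1.37] M [-0.007 -0.052 -0.016] w 0.0575 q [ 0.07  0.08  1.72 -0.    1.34 -0.03]
[ 0.48380109 -0.14913267  8.44427006]
```

>>> {"api": "drive_tool", "payload": {
  "deltas": [
    [[0.1, 0.03, -0.04], 0, 0],
    [[0.2, 0.03, -0.04], 0, 0],
    [[0.3, 0.03, -0.04], 0, 0],
    [[0.3, 0.03, -0.04], 0, 0]
  ]
}}

```text
time: 9.98
position: [0.5616, 0.1527, 0.2378]
eef_rot: [0.707, -0.036, 0.705, 0.036]
contact_force: [0.6, 0.1, -1.9]
width: 0.0578
```

```bash
python3 - <<'E'
from h import *
s=st(); print((s['position']-[.5615,.1525,.218+.0144])*1e3)
E
```

```text
t 9.975 p [0.5616 0.1527 0.2378] F [ 0.59  0.14 -1.91] M [ 0.1   -0.114 -0.005] w 0.0578 q [ 0.07  0.08  1.73 -0.    1.33 -0.03]
[0.08014977 0.22180054 5.38034714]
```

Now 5.4 mm above the rim with no contact, so the cap is already past the neck's edge. Going on down.

>>> {"api": "drive_tool", "payload": {
  "deltas": [
    [[0.1, 0, 0], 0, 0],
    [[0.2, 0, 0], 0, 0],
    [[0.2, 0, 0], 0, 0]
  ]
}}

```text
time: 10.35
position: [0.5616, 0.1528, 0.2358]
eef_rot: [0.707, -0.036, 0.705, 0.036]
contact_force: [0.5, -0.8, -1.9]
width: 0.0576
```

```bash
python3 - <<'E'
from h import *
s=st(); print((s['position']-[.5615,.1525,.218+.0144])*1e3)
E
```

```text
t 10.35 p [0.5616 0.1528 0.2358] F [ 0.5  -0.76 -1.9 ] M [ 0.094 -0.115 -0.01 ] w 0.0576 q [ 0.07  0.08  1.73 -0.    1.33 -0.03]
[0.08554014 0.25052984 3.3939232 ]
```

>>> {"api": "drive_tool", "payload": {
  "deltas": [
    [[0.1, 0, 0], 0, 0],
    [[0.2, 0, 0], 0, 0],
    [[0.2, 0, 0], 0, 0]
  ]
}}

```text
time: 10.72
position: [0.5617, 0.1528, 0.2356]
eef_rot: [0.707, -0.036, 0.705, 0.036]
contact_force: [-3.9, 0.3, 6.6]
width: 0.058
```

```bash
python3 - <<'E'
from h import *
s=st(); print((s['position']-[.5615,.1525,.218+.0144])*1e3)
E
```

```text
t 10.725 p [0.5617 0.1528 0.2356] F [-3.94  0.32  6.58] M [-0.068  0.838 -0.05 ] w 0.058 q [ 0.07  0.08  1.73 -0.    1.33 -0.03]
[0.18421758 0.26568149 3.1556187 ]
```

Contact at 3.2 mm above the rim, with about 8 N, so the lugs rest on the ridges. Next I turn anticlockwise under light pressure, following the climb.

>>> {"api": "drive_tool", "payload": {
  "deltas": [
    [[0.05, 0, 0], -0.13, 0],
    [[0.0, 0, 0], -0.26, 0],
    [[-0.05, 0, 0], -0.39, 0],
    [[-0.1, 0, 0], -0.52, 0]
  ]
}}

```text
time: 11.22
position: [0.5619, 0.1533, 0.2376]
eef_rot: [0.674, -0.218, 0.671, 0.218]
contact_force: [-2.1, 1.3, 3.3]
width: 0.0574
```

```bash
python3 - <<'E'
from h import *
s=st(); print((s['position']-[.5615,.1525,.218+.0144])*1e3)
E
```

```text
t 11.225 p [0.5619 0.1533 0.2376] F [-2.13  1.3   3.34] M [ 0.252  0.219 -0.041] w 0.0574 q [ 0.07  0.08  1.73  0.    1.33 -0.55]
[0.38606725 0.75796223 5.19413888]
```

>>> {"api": "drive_tool", "payload": {
  "deltas": [
    [[0.04, 0.03, 0], -0.1, 0],
    [[0.03, 0.03, 0], -0.2, 0],
    [[0.02, 0.03, 0], -0.3, 0]
  ]
}}

```text
time: 11.6
position: [0.5616, 0.1534, 0.237]
eef_rot: [0.633, -0.317, 0.631, 0.316]
contact_force: [-0.5, -0.2, -1.8]
width: 0.0577
```

```bash
python3 - <<'E'
from h import *
s=st(); print((s['position']-[.5615,.1525,.218+.0144])*1e3)
E
```

```text
t 11.6 p [0.5616 0.1534 0.237 ] F [-0.47 -0.21 -1.83] M [-0.03  -0.075  0.006] w 0.0577 q [ 0.07  0.08  1.73  0.    1.33 -0.86]
[0.08370256 0.89817013 4.588617  ]
```

Contact force is gone, so the lugs are off the ridge ends. Lowering to feel the drop.

>>> {"api": "drive_tool", "payload": {
  "deltas": [
    [[0.15, 0, 0], 0, 0],
    [[0.3, 0, 0], 0, 0],
    [[0.4, 0, 0], 0, 0],
    [[0.45, 0, 0], 0, 0]
  ]
}}

```text
time: 12.1
position: [0.5615, 0.1533, 0.2326]
eef_rot: [0.633, -0.317, 0.631, 0.316]
contact_force: [-0.5, -0.1, -0.1]
width: 0.0576
```

```bash
python3 - <<'E'
from h import *
s=st(); print((s['position']-[.5615,.1525,.218+.0144])*1e3)
E
```

```text
t 12.1 p [0.5615 0.1533 0.2326] F [-0.47 -0.09 -0.1 ] M [-0.06   0.113 -0.038] w 0.0576 q [ 0.07  0.08  1.73  0.    1.32 -0.86]
[0.0427969  0.83703249 0.18597846]
```

The cap dropped to rim level (+0.2 mm), as described. Now clockwise, moving down in step with the thread (4.1 mm per rad).

>>> {"api": "drive_tool", "payload": {
  "deltas": [
    [[0.06, 0, 0], 0, 0],
    [[0.12, 0, 0], 0.13, 0],
    [[0.17, 0, 0], 0.26, 0],
    [[0.22, 0, 0], 0.39, 0],
    [[0.27, 0, 0], 0.52, 0]
  ]
}}

```text
time: 12.72
position: [0.5621, 0.1532, 0.2305]
eef_rot: [0.694, -0.142, 0.691, 0.142]
contact_force: [0.3, -0.3, 0.5]
width: 0.0576
```

```bash
python3 - <<'E'
from h import *
s=st(); print((s['position']-[.5615,.1525,.218+.0144])*1e3)
E
```

```text
t 12.725 p [0.5621 0.1532 0.2305] F [ 0.34 -0.31  0.5 ] M [-0.089 -0.114 -0.007] w 0.0576 q [ 0.07  0.08  1.73 -0.    1.32 -0.33]
[ 0.59958381  0.73238239 -1.91459147]
```

>>> {"api": "drive_tool", "payload": {
  "deltas": [
    [[0.07, 0, 0], 0.13, 0],
    [[0.12, 0, 0], 0.26, 0],
    [[0.17, 0, 0], 0.39, 0],
    [[0.22, 0, 0], 0.52, 0],
    [[0.28, 0, 0], 0.65, 0],
    [[0.33, 0, 0], 0.78, 0]
  ]
}}

```text
time: 13.48
position: [0.5623, 0.1532, 0.2273]
eef_rot: [0.696, 0.134, 0.692, -0.133]
contact_force: [0.2, 0.2, -2.0]
width: 0.0576
```

```bash
python3 - <<'E'
from h import *
s=st(); print((s['position']-[.5615,.1525,.218+.0144])*1e3)
E
```

```text
t 13.475 p [0.5623 0.1532 0.2273] F [ 0.15  0.19 -2.01] M [-0.035 -0.037 -0.01 ] w 0.0576 q [ 0.07  0.09  1.74 -0.    1.31  0.45]
[ 0.82928203  0.71040164 -5.13237796]
```

>>> {"api": "drive_tool", "payload": {
  "deltas": [
    [[0.06, 0, 0], 0.13, 0],
    [[0.12, 0, 0], 0.26, 0],
    [[0.17, 0, 0], 0.39, 0],
    [[0.2, 0, 0], 0.5, 0]
  ],
  "squeeze": 45
}}

```text
time: 13.98
position: [0.5626, 0.153, 0.2255]
eef_rot: [0.641, 0.303, 0.637, -0.302]
contact_force: [0.5, -1.4, 0.5]
width: 0.0577
```

```bash
python3 - <<'E'
from h import *
s=st(); print((s['position']-[.5615,.1525,.218+.0144])*1e3)
E
```

```text
t 13.975 p [0.5626 0.153  0.2255] F [ 0.47 -1.41  0.54] M [-0.219  0.061 -0.037] w 0.0577 q [ 0.07  0.09  1.74 -0.    1.31  0.96]
[ 1.13652154  0.52036757 -6.89557799]
```

>>> {"api": "drive_tool", "payload": {
  "deltas": [
    [[0.03, 0, 0], 0.1, 0],
    [[0.04, 0, 0], 0.2, 0],
    [[0.04, 0, 0], 0.3, 0]
  ]
}}

```text
time: 14.35
position: [0.563, 0.153, 0.2254]
eef_rot: [0.589, 0.397, 0.584, -0.394]
contact_force: [0.8, -0.0, -0.6]
width: 0.0574
```

```bash
python3 - <<'E'
from h import *
s=st(); print((s['position']-[.5615,.1525,.218+.0144])*1e3)
E
```

```text
t 14.35 p [0.563  0.153  0.2254] F [ 0.8  -0.03 -0.6 ] M [0.21  0.033 0.761] w 0.0574 q [ 0.07  0.09  1.74 -0.    1.31  1.26]
[ 1.53903051  0.5356929  -6.96153429]
```

>>> {"api": "drive_tool", "payload": {
  "deltas": [
    [[0, 0, 0], 0.08, 0],
    [[0, 0, 0], 0.15, 0],
    [[0, 0, 0], 0.15, 0]
  ],
  "squeeze": 58
}}

```text
time: 14.72
position: [0.5629, 0.153, 0.2254]
eef_rot: [0.558, 0.438, 0.553, -0.436]
contact_force: [-1.3, -1.3, -0.9]
width: 0.0577
```

```bash
python3 - <<'E'
from h import *
s=st(); d=snap('wrist','wrist8.png')
E
```

```text
t 14.725 p [0.5629 0.153  0.2254] F [-1.27 -1.34 -0.87] M [-0.169  0.294  1.198] w 0.0577 q [ 0.07  0.09  1.74 -0.    1.31  1.41]
```

View pics/wrist8.png

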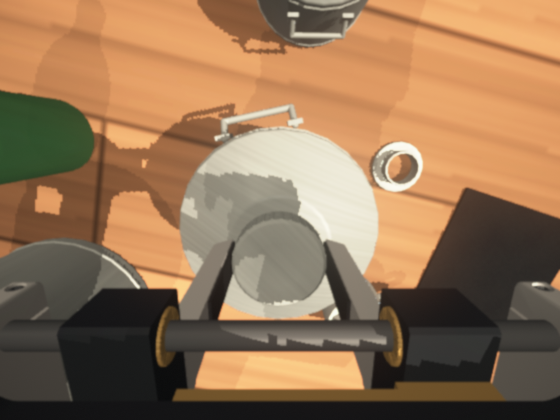

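The moment about the axis is 1.2 N·m, above the 0.4 N·m for tight, and the roof is at rim level (-7.0 mm). Releasing and going up.

>>> {"api": "drive_tool", "payload": {
  "deltas": [
    [[0, 0, 0], 0, 0.9],
    [[0, 0, 0], 0, 0.9],
    [[0, 0, 0], 0, 0.9],
    [[0, 0, 0], 0, 0.9],
    [[-2, 0, 0], 0, 0.9],
    [[-5, 0, 0], 0, 0.9],
    [[-9, -3, 0], 0, 0.9],
    [[-12, -8, 0], 0, 0.9],
    [[-12, -12, 0], 0, 0.9],
    [[-12, -12, 0], 0, 0.9]
  ]
}}

```text
time: 16.02
position: [0.4444, 0.1248, 0.347]
eef_rot: [0.559, 0.44, 0.552, -0.435]
contact_force: [1.9, -1.0, 0.7]
width: 0.0844
```

```bash
python3 - <<'E'
from h import *
s=st(); d=snap('wrist','wrist9.png'); T=wristT(s,d); print(proj(d,[.562,.153,.221],T))
b=snap('side','side9.png')['img']; a=snap('scene','scene9.png')['img']
c=lambda im,x,y,r=60:cv2.resize(im[y-r:y+r,x-r:x+r],(390,390),interpolation=cv2.INTER_CUBIC)
cv2.imwrite('pics/crop9.png',np.hstack([c(a,290,200),c(b,299,222)]))
E
```

```text
t 16.025 p [0.4444 0.1248 0.347 ] F [ 1.92 -0.96  0.74] M [ 0.023 -0.003  0.009] w 0.0844 q [ 0.03 -0.3   1.88 -0.    1.55  1.36]
[278.16321576  80.067198  ]
```

View pics/wrist9.png

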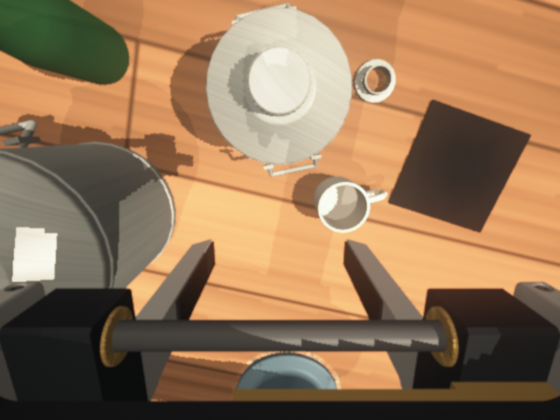

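View pics/crop9.png

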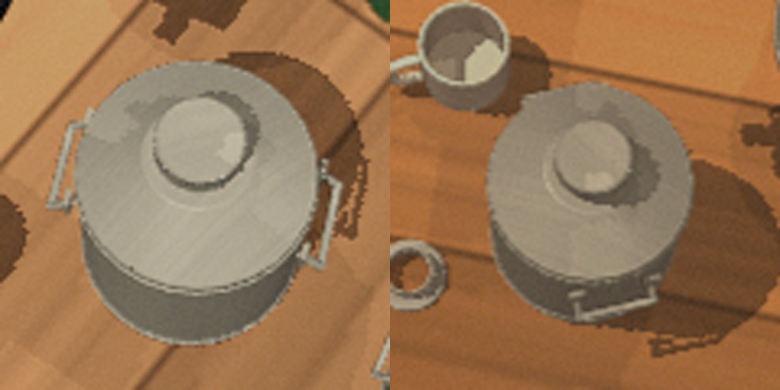

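View pics/side9.png

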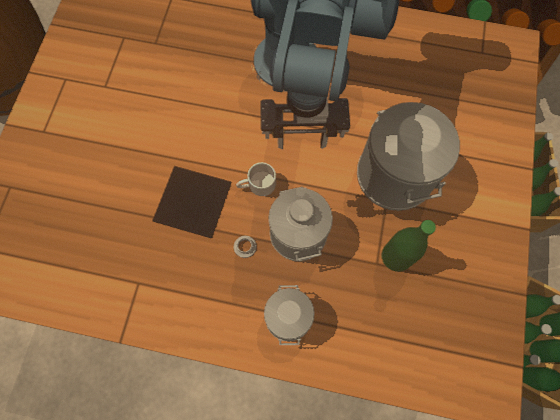

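The cap sits level on the neck at (279,82) in the wrist view. Mug, ferrule and bottle are at the same pixels as at the start.

```bash
python3 -c "
from plant import hand_in; print(hand_in())"
```

```text
the job is handed in; nothing more can be done
None
```

The cap is screwed fully home on the middle-sized can, and I handed the job in after about 16 s of the 67 s allowed.

- **Tipping:** I pushed the cap lightly on its closed side with shut fingers. It fell onto its open side by itself, and only then did I pick it up.
- **Finding the thread:** Set on the neck, the cap first touched 3.2 mm above rim level. Turned anticlockwise it climbed, came off the ridge ends after about 47 degrees, and went down to +0.2 mm.
- **Screwing home:** It then went down clockwise in step with the thread to 7.0 mm below the rim, and tightened after about 129 degrees in all. The nominal figure is 110 degrees, so some of that may be slack, wind-up or a little slip in the grip.
- **Last checks:** The turning moment was 1.2 N·m when I let go, against 0.4 N·m for tight. After release the cap lies level on the neck. The bottle, cup and ferrule look unmoved in the side image, and the gripper touches nothing.
- **Disagreement:** The scene camera put the neck about 5 mm from where the side and wrist cameras put it. I used the wrist camera's position, and the fit on the neck bore it out.

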